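Switch the glass-ball feeder to the other tray

TASK

The seesaw gate of the feeder is tipped towards one tray; the waiting glass balls are for the other one. With the fingertips, press the raised end of the gate down so that it rocks over its pivot to the other stop, then push the slide's tab so that the slide opens fully and all five balls run down the other chute into its tray. Do not touch the balls or shift the trays or the things standing around.

Things in the scene. Friction and masses are not known exactly. Their poses are not given: they have to be found in the camera images.
- feeder: Fixed two-way gravity feeder of bare sheet steel. Origin on the table under the middle of the seesaw gate; x points away from the robot up the infeed trough, y to the left chute, z up. The trough (36 mm wide) runs at y = 0 from x = 225 mm down 15 deg to x = 26 mm over the gate, wall tops 250 to 197 mm high. Chutes at y = +-85 to +-195 mm lead from the gate's ends to the trays.
- gate (a joint): Angle of the seesaw gate, a 200 mm steel channel along feeder y on a shaft 120 mm above the table. Positive: left (+y) end up, balls run right; negative: right end up, balls run left. Stops at +-0.28 rad; starts on either. Top-heavy: past level it falls to the other stop and stays. Under 1 N down on the raised flange rocks it. Its robot-side wall is 26 mm high, 56 mm in the middle 110 mm.
- flange_left (a point): Middle of the upper face of the gate's left thumb flange: flat plate 46 mm (feeder x) by 40 mm (y), 3 mm thick, standing out on the robot side of the channel at its left (+y) end, level with its floor; 54 mm towards the robot from the gate's middle line, 78 mm from the shaft. Height 161 mm raised, 118 mm down. Open above.
- flange_right (a point): The same point of the like flange at the right (-y) end.
- slide (a joint): Travel in m of the stop slide that holds back the balls: 0 shut (starts at 0 to 0.006), 0.038 fully open (end stop). It moves along feeder -y (to the right) when its tab is pushed; friction about 1.5 N, no spring, stays where it is left.
- tab (a point): Middle of the upper edge, on the outer (+y) face, of the slide's upturned push tab: aluminium plate 36 mm wide (feeder x), 4 mm thick, standing 37 mm above the flat strip that crosses the trough; upper edge 258 mm above the table. It is left of the trough, at feeder x = 70 mm. Push this outer face towards feeder -y. Nothing beside it is as high.
- ball1_center (a point): Centre of a loose glass ball, 25 mm diameter, 20 g; number 1 of five waiting in a row in the infeed trough behind the slide's blade.
- ball2_center (a point): Centre of a loose glass ball, 25 mm diameter, 20 g; number 2 of five waiting in a row in the infeed trough behind the slide's blade.
- ball3_center (a point): Centre of a loose glass ball, 25 mm diameter, 20 g; number 3 of five waiting in a row in the infeed trough behind the slide's blade.
- ball4_center (a point): Centre of a loose glass ball, 25 mm diameter, 20 g; number 4 of five waiting in a row in the infeed trough behind the slide's blade.
- ball5_center (a point): Centre of a loose glass ball, 25 mm diameter, 20 g; number 5 of five waiting in a row in the infeed trough behind the slide's blade.
- tray_left: Loose open grey plastic tray 140 x 140 mm, 60 mm high, wall 4 mm, under the outlet of the left (+y) chute. Origin: middle of its underside, z up.
- tray_right: The like tray under the outlet of the right (-y) chute.
- flux_jar: Bystander: white plastic flux jar, 48 mm diameter, 85 mm high, loose. Origin: middle of its underside.
- foil_roll: Bystander: flat roll of copper foil, 80 mm outside diameter, 10 mm high, lying loose. Origin: middle of its underside.
- solder_reel: Bystander: solder reel standing on end, 60 mm diameter, 50 mm high, loose. Origin: middle of its underside.
- iron_stand: Bystander: empty folded-sheet stand for a soldering iron, 110 x 60 mm, 55 mm high, loose. Origin: middle of its underside.
There are look-alikes about, which are no part of the job. Leave any purple look-alike of the tray_right alone.

How it is judged:
On the way, in this order (a step that is already met when the one before it is completed fails the run):
1. the gate is rocked over to the other stop while all the balls still wait behind the slide (distance of flange_left from where it was at the start of the episode above 0.03 m and (value of joint gate below -0.24 rad or value of joint gate above 0.24 rad) and x of each of ball1_center, ball2_center, ball3_center, ball4_center, ball5_center in the frame of feeder above 0.07 m), for 0.2 s.
2. the slide is pushed fully open (value of joint slide above 0.033 m), for 0.1 s.
At the end, for the whole second after the job is handed in: The gate rests against the stop opposite to the one it started on (within 0.04 rad), the slide is open (at least 33 mm of its 38 mm), and all five balls lie in the tray on the side to which the gate now leans (distance of flange_left from where it was at the start of the episode above 0.03 m and value of joint slide above 0.033 m and ((value of joint gate below -0.24 rad and (height (world z) of ball1_center below 0.055 m and x of ball1_center in the frame of tray_left between -0.07 and 0.07 m and y of ball1_center in the frame of tray_left between -0.07 and 0.07 m) and (height (world z) of ball2_center below 0.055 m and x of ball2_center in the frame of tray_left between -0.07 and 0.07 m and y of ball2_center in the frame of tray_left between -0.07 and 0.07 m) and (height (world z) of ball3_center below 0.055 m and x of ball3_center in the frame of tray_left between -0.07 and 0.07 m and y of ball3_center in the frame of tray_left between -0.07 and 0.07 m) and (height (world z) of ball4_center below 0.055 m and x of ball4_center in the frame of tray_left between -0.07 and 0.07 m and y of ball4_center in the frame of tray_left between -0.07 and 0.07 m) and (height (world z) of ball5_center below 0.055 m and x of ball5_center in the frame of tray_left between -0.07 and 0.07 m and y of ball5_center in the frame of tray_left between -0.07 and 0.07 m)) or (value of joint gate above 0.24 rad and (height (world z) of ball1_center below 0.055 m and x of ball1_center in the frame of tray_right between -0.07 and 0.07 m and y of ball1_center in the frame of tray_right between -0.07 and 0.07 m) and (height (world z) of ball2_center below 0.055 m and x of ball2_center in the frame of tray_right between -0.07 and 0.07 m and y of ball2_center in the frame of tray_right between -0.07 and 0.07 m) and (height (world z) of ball3_center below 0.055 m and x of ball3_center in the frame of tray_right between -0.07 and 0.07 m and y of ball3_center in the frame of tray_right between -0.07 and 0.07 m) and (height (world z) of ball4_center below 0.055 m and x of ball4_center in the frame of tray_right between -0.07 and 0.07 m and y of ball4_center in the frame of tray_right between -0.07 and 0.07 m) and (height (world z) of ball5_center below 0.055 m and x of ball5_center in the frame of tray_right between -0.07 and 0.07 m and y of ball5_center in the frame of tray_right between -0.07 and 0.07 m)))); the robot touches nothing.
It fails at once if a ball is touched by the robot (contact force between any of the arm, the fingers and ball1 above 0.3 N or contact force between any of the arm, the fingers and ball2 above 0.3 N or contact force between any of the arm, the fingers and ball3 above 0.3 N or contact force between any of the arm, the fingers and ball4 above 0.3 N or contact force between any of the arm, the fingers and ball5 above 0.3 N).
It fails at once if a ball is lifted (height (world z) of any of ball1_center, ball2_center, ball3_center, ball4_center, ball5_center above 0.265 m).
It fails at once if a tray is shifted by more than 25 mm or lifted (distance of any of tray_left, tray_right from where it was at the start of the episode above 0.025 m).
It fails at once if a thing standing around is shifted by more than 20 mm or tipped (distance of any of flux_jar, foil_roll, solder_reel, iron_stand from where it was at the start of the episode above 0.02 m or angle between any of flux_jar, foil_roll, solder_reel, iron_stand's own z axis and vertical above 0.3 rad).
It also fails if it takes over 42 s, if anything falls off the work surface, if the arm or the gripper's body presses on something with over 40 N, if the wrist force passes 120 N, or if a joint passes its speed limit or range.

ROBOT

A 6-joint arm with a two-finger parallel gripper is mounted at the origin on the work surface. World frame = base frame: x ahead of the robot, y to its left, z up, the work surface at z = 0. Lengths are in m, angles in rad, forces in N, time in s.
With the tool pointing down it reaches from about 0.35 to 0.8 m from the base axis. Payload 7.3 kg.
Tool frame: the origin (TCP) lies on the centre line of the jaws, within the pads' length; the fingertips stand tcp_to_tips ahead of it and the grasp point (between the pads) is the TCP (tcp_to_tips is the distance from the TCP to the fingertips, in m); z points along the fingers, y is the line along which they close (so a half turn about z gives the same grasp; the last joint's range is limited). The gripper opens to 85 mm and grips with 20 to 120 N. Pads are 22 mm wide; open, the fingers measure 114 mm over their backs; the gripper's body (76 mm by 85 mm) begins 54 mm behind the grasp point. The pads swing forward as they close: fully open they stand 13 mm farther back than shut.
Start: joints at [1.064, 0.342, 1.524, -0, 1.275, -0.146], TCP at [0.185, 0.491, 0.25] pointing down, gripper open.
Joint ranges: [-2.53, 2.53], [-0.77, 2.02], [0.04, 2.7], [-1, 4.14], [0.28, 2.66], [-3.11, 3.11]. Speed limits (rad/s): [2.57, 2.57, 3.14, 3.14, 3.14, 3.14].

INTERFACE

Orientations are given as a rotation vector (axis times angle).
In Python, from station import sense, grab_frame, close_job, spot_in, regions_of, pinpoint, tcp_to_tips gives the robot as it stands.
- The arm moves only by the shell command python3 -m crank 'ROWS' [OPENING] [FORCE]. ROWS is text: rows parted by semicolons, each of 6 numbers parted by spaces: the shift along the tool's x, y, z in m, then the turn, a rotation vector about the tool's x, y, z in rad. In form: x y z rx ry rz; .... A call has 1 to 10 rows; each row shifts and turns the commanded pose from where the row before left it, along the tool's axes as they then stand; what a row does not reach is not made up. A row lasts 1/10 s, in which the tool goes at most 50 mm and 8.59 degrees, less where a joint would pass 70% of its speed; a pose out of reach is approached as far as the arm can. A call with a gripper value outside its range is refused whole. OPENING is the opening in per cent of the stroke, from 0 (shut) to 100 (fully open), set as the call begins (- or left out, the last holds). The fingers move at their own pace and stop on an object; FORCE is the grip in N (left out, the last holds). Time passes only in rows, so rows that do not move let the fingers close. It gives the time, the measured TCP pose, the force, the opening and the grip force at its end, in the units of the state.
- sense(): the state, without advancing time (a new reading comes with each control period).
- grab_frame(name): name is "scene" or "top" or "wrist"; returns a dict with "image" (480x640x3 uint8, red, green, blue), "fx", "fy", "cx", "cy" (pixels), "distortion" ([k1, k2, p1, p2, k3] as OpenCV has them; the pictures are not rectified), "R" (3x3) and "t" (3): a world point X has camera coordinates R X + t. Camera axes: x right, y down, z forward; pixel columns grow to the right and rows downward; lengths in m; the calibration is good to about 2 mm. A picture is of the moment at which its call begins. There is no depth.
- close_job(): hands the job in; it is judged then, once.
Trained networks look in the newest picture that a camera, given by its name, has taken for a name from the list of things; names that differ only in an ending like _2 or _b are one class to them, and where a whole thing is asked for, a point or a joint stands for the part that bears it (a point fixed in the world has none). Each returns a list of dicts, best first, with "score" (0 to 1); they miss things now and then, are a little off and sometimes report something else, mostly with a low value. They report only what shows in the picture. A call takes as long as a camera call. They do not tell look-alikes from the thing itself.
- spot_in(camera, label): "centre" ([x, y, z] in m, in world coordinates, good to about 4 mm: the middle of the surface that is visible of it).
- regions_of(camera, label): "region" (480x640 bool, what is visible of it).
- pinpoint(camera, label): "centre" ([x, y, z] in m, in world coordinates, good to about 4 mm: a listed point, or the origin of a listed thing).
The state is a dict: "time_s": time; "q": joint angles; "qvel": joint speeds; "joint_efforts": joint torques, N m; "position": TCP position; "tcp_rot": TCP orientation; "contact_force": force on the tool from outside, world axes, zero at the start; "torque": the same for the moment, N m; "gripper_width": finger opening in m; "finger_force": force on a finger pad.
Only numpy, scipy, OpenCV 4.12 (cv2) and the standard library are available. Lean on these libraries where they do the work, as an engineer would, in place of code of your own. Each camera call takes 0.05 s, during which the arm holds its last target. There are 200 camera calls.

## Working session

There is one attempt and no reset: what is moved stays moved. The work goes in short steps, Python scripts to look and compute and a shell command to move; the robot and the scene stay as the last step left them, time stands still between calls to the robot, and variables do not carry over. Pictures are saved under pics/ and viewed, at most 10 in all, crops included, and the job is handed in when it is done.

```bash
mkdir -p pics; python3 - <<'E'
from station import *
import cv2
s=sense(); print({k:s[k] for k in('time_s','position','tcp_rot','gripper_width','contact_force')}, tcp_to_tips)
for c in('scene','top'):
    f=grab_frame(c); cv2.imwrite(f'pics/{c}0.png',f['image'][:,:,::-1])
    for l in('feeder','flange_left','flange_right','tab','tray_left','tray_right','ball1_center','flux_jar','foil_roll','solder_reel','iron_stand'):
        print(c,l,[(d['centre'],round(d['score'],2)) for d in pinpoint(c,l)[:3]])
E
```

```text
{'time_s': 0.0, 'position': array([0.18512934, 0.49087174, 0.2496069 ]), 'tcp_rot': array([-5.63556359e-01, -3.09012780e+00,  2.37719203e-03]), 'gripper_width': 0.08563542005716819, 'contact_force': array([ 1.09679759, -0.18029601,  0.35663358])} 0.019
scene feeder [([0.5584, -0.0924, 0.0018], 0.63)]
scene flange_left [([0.5071, -0.0186, 0.1625], 0.93), ([0.7102, 0.1369, 0.0007], 0.51)]
scene flange_right [([0.5071, -0.1708, 0.1143], 0.72)]
scene tab [([0.6334, -0.0277, 0.2562], 0.86)]
scene tray_left [([0.5654, 0.1645, 0.0038], 0.92), ([0.5567, -0.0902, -0.0018], 0.65), ([0.7213, -0.0929, 0.2178], 0.46)]
scene tray_right [([0.5553, -0.3378, 0.0009], 0.65), ([0.2621, -0.2885, -0.0014], 0.57)]
scene ball1_center [([0.6443, -0.0921, 0.1961], 0.46)]
scene flux_jar [([0.404, 0.0567, -0.0039], 0.57)]
scene foil_roll [([0.6901, -0.0921, 0.2101], 0.63), ([0.4461, -0.2439, 0.0018], 0.57)]
scene solder_reel [([0.7092, 0.1374, 0.002], 0.89)]
scene iron_stand [([0.7045, -0.295, 0.0009], 0.88), ([0.7051, 0.1379, 0.0017], 0.23)]
top feeder [([0.5643, -0.0915, 0.0023], 0.87)]
top flange_left [([0.5061, -0.0145, 0.1634], 0.66)]
top flange_right [([0.5045, -0.1646, 0.1174], 0.94)]
top tab [([0.6714, -0.0919, 0.2056], 0.71)]
top tray_left [([0.5607, 0.1625, -0.0005], 0.77)]
top tray_right [([0.2572, -0.2921, -0.0014], 0.96), ([0.5538, -0.341, 0.0042], 0.71), ([0.7422, -0.097, 0.2224], 0.45)]
top ball1_center [([0.7402, -0.0945, 0.2268], 0.49), ([0.6455, -0.0914, 0.2008], 0.38)]
top flux_jar [([0.4079, 0.0585, 0.0052], 0.77)]
top foil_roll [([0.4452, -0.2418, 0.0023], 0.7)]
top solder_reel [([0.7137, 0.1354, -0.0029], 0.93)]
top iron_stand [([0.7021, -0.2963, -0.0019], 0.55)]
```

View pics/scene0.png

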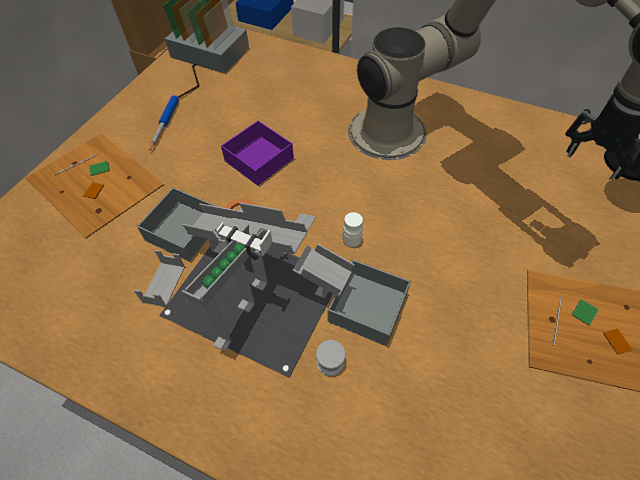

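View pics/top0.png

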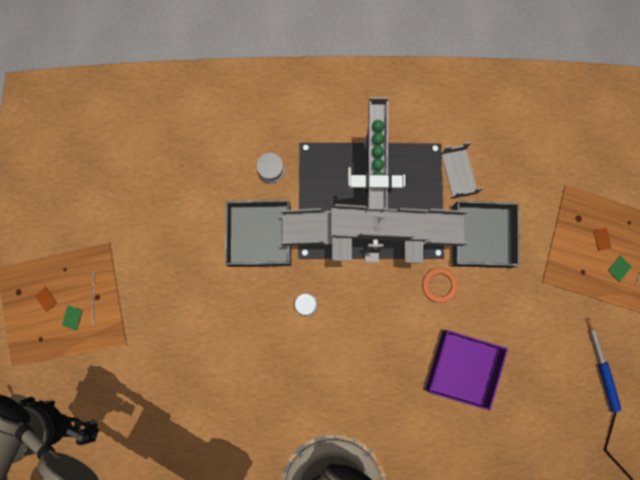

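The left end is raised (flange at 342,248 in the top view, z≈0.162), and the feeder is aligned with world at about (0.561, -0.092). The balls are at 378,125–165 and the tab at 350,178. I'll shut the gripper, square the tool up and go over the left flange.

```bash
python3 -m crank '0 0 0 0 0 -0.12; 0 0 0 0 0 -0.12; 0 0 0 0 0 -0.121; -0.025 -0.04 0 0 0 0; -0.025 -0.04 0 0 0 0; -0.025 -0.04 0 0 0 0; -0.025 -0.04 0 0 0 0; -0.025 -0.04 0 0 0 0; -0.025 -0.04 0 0 0 0; -0.025 -0.04 0 0 0 0' 0 20
```

```text
time_s: 2.2
position: [0.3611, 0.2096, 0.2506]
tcp_rot: [-0.001, 3.141, 0.001]
contact_force: [1.0, 0.4, 0.4]
gripper_width: -0.0001
finger_force: 0.0
```

```bash
python3 -m crank '-0.024 -0.037 0 0 0 0; -0.024 -0.037 0 0 0 0; -0.024 -0.037 0 0 0 0; -0.024 -0.037 0 0 0 0; -0.024 -0.037 0 0 0 0; -0.023 -0.037 0 0 0 0; 0 0 0.02 0 0 0; 0 0 0.02 0 0 0; 0 0 0 0 0 0; 0 0 0 0 0 0'
python3 - <<'E'
from station import *
import cv2
a=[]
for c in('scene','top','wrist'):
    f=grab_frame(c)
    a.append(f['image'][150:390,150:450] if c!='wrist' else cv2.resize(f['image'],(320,240)))
    for l in ('flange_left','tab'): print(c,l,[(d['centre'],round(d['score'],2)) for d in pinpoint(c,l)[:1]])
cv2.imwrite('pics/a.png',cv2.hconcat([x[:,:300] if x.shape[1]==300 else x for x in a[:2]])[:,:,::-1])
E
```

```text
time_s: 3.2
position: [0.5035, -0.0107, 0.2106]
tcp_rot: [0.0, -3.141, -0.0]
contact_force: [0.8, -0.1, -0.1]
gripper_width: -0.0
finger_force: 0.0
scene flange_left []
scene tab [([0.5636, 0.1641, -0.0011], 0.73)]
top flange_left []
top tab [([0.6351, -0.0305, 0.2575], 0.82)]
wrist flange_left [([0.5073, -0.015, 0.1637], 0.66)]
wrist tab []
```

View pics/a.png

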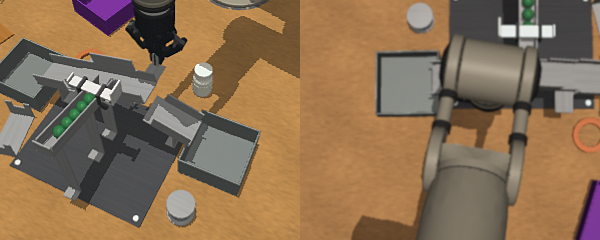

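The fingertips (crop 155,65) hang over the raised left flange. I'm pressing down now.

```bash
python3 -m crank '0 0 0.012 0 0 0; 0 0 0.01 0 0 0; 0 0 0.008 0 0 0; 0 0 0.008 0 0 0; 0 0 0.008 0 0 0; 0 0 0.008 0 0 0; 0 0 0.007 0 0 0; 0 0 0 0 0 0; 0 0 0 0 0 0; 0 0 0 0 0 0'
```

```text
time_s: 4.65
position: [0.5037, -0.0107, 0.1496]
tcp_rot: [-0.0, 3.141, -0.0]
contact_force: [0.4, 0.0, -0.1]
gripper_width: -0.0001
finger_force: 0.0
```

```bash
python3 -m crank '0 0 -0.02 0 0 0; 0 0 -0.03 0 0 0; 0 0 -0.04 0 0 0; 0 0 -0.04 0 0 0; 0 0 -0.03 0 0 0; 0.0 0.04 0 0 0 0; 0 0.02 0 0 0 0; 0 0 0 0 0 0'
python3 - <<'E'
from station import *
import cv2
for c in('scene','wrist'):
    f=grab_frame(c)
    if c=='scene': cv2.imwrite('pics/b.png',cv2.resize(f['image'][170:390,120:420],None,fx=2,fy=2)[:,:,::-1])
    for l in ('flange_left','flange_right','tab'): print(c,l,[(d['centre'],round(d['score'],2)) for d in pinpoint(c,l)[:2]])
E
```

```text
time_s: 5.45
position: [0.5033, 0.0513, 0.31]
tcp_rot: [-0.005, 3.14, 0.001]
contact_force: [0.2, -0.5, 0.6]
gripper_width: -0.0004
finger_force: 0.0
scene flange_left [([0.5078, -0.0081, 0.1169], 0.98)]
scene flange_right [([0.5095, -0.1607, 0.1566], 0.7), ([0.7092, 0.1389, 0.0035], 0.2)]
scene tab [([0.6334, -0.03, 0.2619], 0.73), ([0.5548, -0.3415, 0.0016], 0.53)]
wrist flange_left [([0.5096, -0.0074, 0.1187], 0.87)]
wrist flange_right []
wrist tab []
```

View pics/b.png

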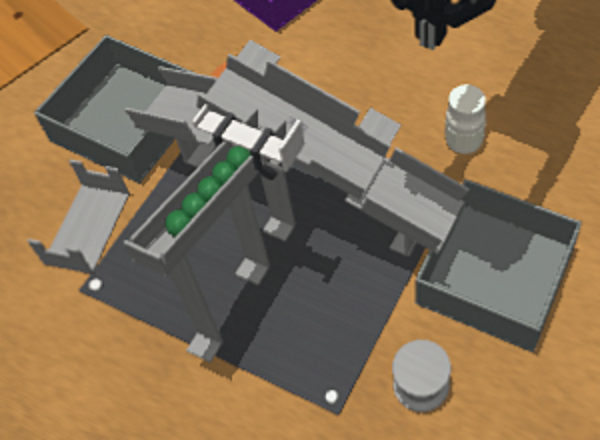

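The gate is now left-down, with flange_left at z≈0.117 (crop 378,128). All five balls wait in the trough (crop 175–238, 155–222) and the tab stands at crop 290,142. Next I go to the outer side of the tab.

```bash
python3 -m crank '-0.03 0 0 0 0 0; -0.035 -0.005 0 0 0 0; -0.035 -0.005 0 0 0 0; -0.03 -0.005 0 0 0 0; 0 -0.005 0.02 0 0 0; 0 0 0.02 0 0 0; 0 0 0.012 0 0 0; 0 -0.01 0 0 0 0; 0 0 0 0 0 0'
python3 - <<'E'
from station import *
import cv2
f=grab_frame('scene'); cv2.imwrite('pics/c.png',cv2.resize(f['image'][170:390,120:420],None,fx=2,fy=2)[:,:,::-1])
print(sense()['position'])
for c in('scene','wrist'):
    if c=='wrist': grab_frame(c)
    print(c,[(d['centre'],round(d['score'],2)) for d in pinpoint(c,'tab')[:2]])
E
```

```text
time_s: 6.75
position: [0.6336, 0.0178, 0.258]
tcp_rot: [0.001, 3.141, -0.001]
contact_force: [0.0, 0.1, -0.3]
gripper_width: 0.0004
finger_force: 0.0
[0.63379661 0.01838005 0.2585489 ]
scene [([0.6334, -0.0277, 0.2604], 0.92)]
wrist [([0.6303, -0.0308, 0.2613], 0.72)]
```

View pics/c.png

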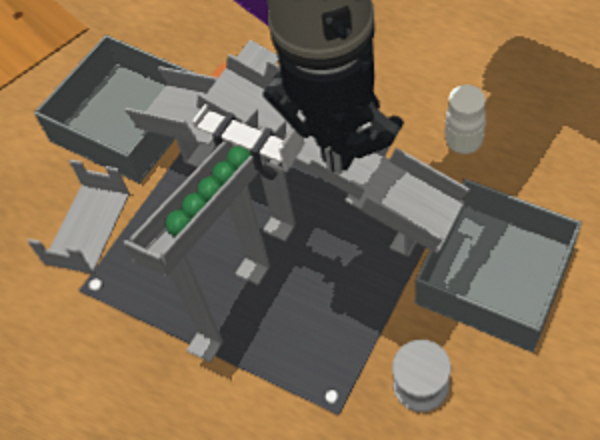

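The fingertips (crop 335,165) are just left of the tab (crop 290,145) at the right height. Pushing towards -y.

```bash
python3 -m crank '0 -0.01 0 0 0 0; 0 -0.01 0 0 0 0; 0 -0.008 0 0 0 0; 0 -0.006 0 0 0 0; 0 -0.006 0 0 0 0; 0 -0.006 0 0 0 0; 0 -0.006 0 0 0 0; 0 -0.006 0 0 0 0; 0 0 0 0 0 0'; python3 - <<'E'
from station import *
grab_frame('scene'); print([(d['centre'],round(d['score'],2)) for d in pinpoint('scene','tab')[:2]], sense()['contact_force'])
E
```

```text
time_s: 7.85
position: [0.6334, -0.0397, 0.2572]
tcp_rot: [0.001, 3.142, -0.001]
contact_force: [0.5, -0.5, -0.4]
gripper_width: 0.0002
finger_force: 0.0
[([0.6344, -0.0502, 0.2588], 0.72), ([0.7059, 0.1408, 0.0001], 0.65)] [ 0.92725791  1.01118596 -0.19803167]
```

```bash
python3 -m crank '0 -0.006 0 0 0 0; 0 -0.006 0 0 0 0; 0 -0.004 0 0 0 0; 0 -0.002 0 0 0 0; 0 0 0 0 0 0; 0 0 0 0 0 0'
```

```text
time_s: 8.55
position: [0.6334, -0.0506, 0.2575]
tcp_rot: [0.006, -3.142, -0.016]
contact_force: [0.9, 22.9, 2.3]
gripper_width: 0.0002
finger_force: 11.2
```

End stop reached, 23 N. Backing off and looking.

```bash
python3 -m crank '0 0.02 0 0 0 0; 0 0.04 0 0 0 0; 0 0.03 -0.02 0 0 0; 0 0 -0.04 0 0 0; 0.04 0.02 -0.02 0 0 0; 0.04 0.02 0 0 0 0; 0.04 0.02 0 0 0 0; 0 0 0 0 0 0; 0 0 0 0 0 0; 0 0 0 0 0 0'
python3 -m crank '0 0 0 0 0 0; 0 0 0 0 0 0; 0 0 0 0 0 0; 0 0 0 0 0 0; 0 0 0 0 0 0; 0 0 0 0 0 0; 0 0 0 0 0 0; 0 0 0 0 0 0; 0 0 0 0 0 0; 0 0 0 0 0 0'
python3 - <<'E'
from station import *
import cv2
f=grab_frame('scene'); cv2.imwrite('pics/d.png',cv2.resize(f['image'][170:390,120:420],None,fx=2,fy=2)[:,:,::-1])
for l in('tab','flange_left','ball1_center'): print(l,[(d['centre'],round(d['score'],2)) for d in pinpoint('scene',l)[:6]])
E
```

```text
time_s: 9.55
position: [0.5145, 0.0926, 0.3375]
tcp_rot: [0.001, 3.14, -0.001]
contact_force: [-0.9, 0.3, 0.1]
gripper_width: 0.0
finger_force: 0.0
time_s: 10.55
position: [0.5134, 0.0933, 0.3373]
tcp_rot: [-0.0, 3.142, 0.0]
contact_force: [0.4, 0.2, 0.5]
gripper_width: 0.0
finger_force: 0.0
tab [([0.6352, -0.0635, 0.2593], 0.96)]
flange_left [([0.5068, -0.0091, 0.1198], 0.82), ([0.562, 0.1619, -0.0025], 0.59)]
ball1_center [([0.5558, 0.2151, 0.0143], 0.51)]
```

View pics/d.png

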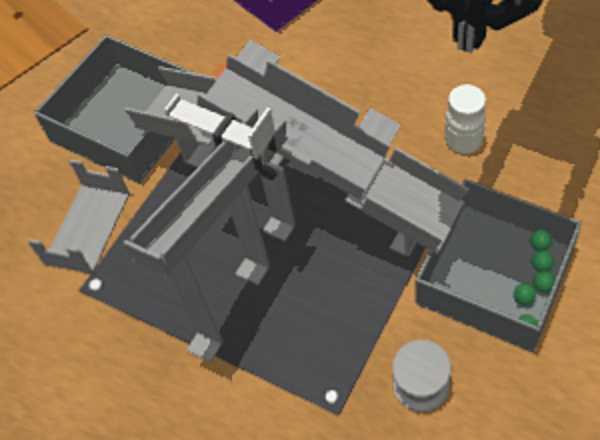

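All five balls lie in the left tray (crop 525–543, 240–320). The slide is at its end stop and the gate is left-down.

```bash
python3 -c "
from station import *
print(close_job())"
```

```text
the job is handed in; nothing more can be done
None
```

I rocked the gate over to the left and pushed the slide open to its end stop; all five balls ran into the left tray, and I handed the job in at about 10.6 s (no verdict was returned).

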